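# Set the jigsaw's pendulum lever to full stroke

### The arm

A 7-joint arm with a two-finger parallel gripper is mounted at the origin on the work surface. World frame = base frame: x ahead of the robot, y to its left, z up, the work surface at z = 0. Lengths are in mm, angles in rad, forces in N, time in s.
With the tool pointing down it reaches from about 400 to 850 mm from the base axis. Payload 4.5 kg.
Tool frame: the origin (TCP) lies between the finger pads; the fingertips stand 17 mm ahead of it and the grasp point (between the pads) lies 2 mm behind it; z points along the fingers, y is the line along which they close (so a half turn about z gives the same grasp; the last joint's range is limited). The gripper opens to 85 mm and grips with 20 to 120 N. Pads are 22 mm wide; open, the fingers measure 114 mm over their backs; the gripper's body (76 mm by 85 mm) begins 54 mm behind the grasp point. The pads swing forward as they close: fully open they stand 13 mm farther back than shut.
Start: joints at [1.235, 0.689, -0.195, 1.565, 0.157, 0.902, -0.215], TCP at [225.923, -582.762, 248.317] pointing down, gripper open.
Joint ranges: [-3.01, 3.01], [-0.46, 2.08], [-1.47, 1.51], [0.13, 2.56], [-1, 4.14], [0.04, 2.09], [-2.66, 2.66]. Speed limits (rad/s): [2.57, 2.57, 3.14, 3.14, 3.14, 3.14, 3.14].

### API

Orientations are given as a unit quaternion [x, y, z, w].
In Python, from bench import get_state, grab_frame, job_done gives the robot as it stands.
- The arm moves only by the tool servo_tool, never from a script. Its argument "moves" is a list of rows, each a list of 7 numbers: the closure in counts, from 0 (fully open) to 255 (shut), then the shift along the tool's x, y, z in m, then the turn, a rotation vector about the tool's x, y, z in rad. In form: [[jaw, dx, dy, dz, rx, ry, rz], ...]. A call has 1 to 20 rows; each row is the pose to reach, as a shift and turn from the pose commanded when the call began, along the tool's axes at that moment; what a row does not reach only later rows make up. A row lasts 1/10 s, in which the tool goes at most 50 mm and 8.59 degrees, less where a joint would pass 70% of its speed; a pose out of reach is approached as far as the arm can. A call with a gripper value outside its range is refused whole. The fingers move at their own pace and stop on an object; "grip_force" is the grip in N (left out, the last holds). Time passes only in rows, so rows that repeat a pose let the fingers close. It gives the time, the measured TCP pose, the force, the opening and the grip force at its end, in the units of the state.
- get_state(): the state, without advancing time (a new reading comes with each control period).
- grab_frame(name): name is "scene" or "side" or "wrist"; returns a dict with "color" (420x560x3 uint8, red, green, blue), "intrinsics" (3x3 intrinsics, pixels), "dist_coeffs" ([k1, k2, p1, p2, k3] as OpenCV has them; the pictures are not rectified), "pose" (4x4, takes a point from camera to world coordinates). Camera axes: x right, y down, z forward; pixel columns grow to the right and rows downward; lengths in mm; the calibration is good to about 2 mm. A picture is of the moment at which its call begins. There is no depth.
- job_done(): hands the job in; it is judged then, once.
The state is a dict: "t": time; "joints": joint angles; "qd": joint speeds; "joint_efforts": joint torques, N m; "ee_pos": TCP position; "ee_rot": TCP orientation; "wrist_force": force on the tool from outside, world axes, zero at the start; "wrist_torque": the same for the moment, N m; "opening": finger opening in mm; "grasp_force": force on a finger pad.
Only numpy, scipy, OpenCV 4.12 (cv2) and the standard library are available. Lean on these libraries where they do the work, as an engineer would, in place of code of your own. Each camera call takes 0.05 s, during which the arm holds its last target. There are 200 camera calls.

### The job

The cordless jigsaw lying on its side on the workbench is to be set for a fast rough cut: with your fingertips push its orange pendulum lever from the open circle, past the click at the single dot, all the way to its stop at the two dots, and leave it clicked in there with your hand clear of it. Leave the saw lying where it is, neither lifted nor shoved about, and do not disturb the bottle, jar, mallet and board around it.

Things in the scene. Friction and masses are not known exactly. Their poses are not given: they have to be found in the camera images.
- jigsaw: Cordless jigsaw, 2.5 kg, grey with black D handle and battery, lying loose on its right side (slides if pushed with over about 10 N). Origin on the bench under the lever's pivot; z up, +x to its steel sole plate and blade, -x to its D handle, +y to its battery, -y to its nose. It covers x -152 to 133, y -75 to 206 mm, and is nowhere higher than 78 mm (sole plate edge) but for the lever.
- lever_pivot (a point): Point on the lever's vertical pivot axis, on the surface of the saw's upper flank, 73 mm above the bench; axes parallel to the jigsaw's. Round it the flank is flat and level from x -60 to +32 and y -28 to +82 mm; beyond, the edge of the sole plate (x 54 to 58 mm) stands 5 mm higher.
- lever_grip (a point): Middle of the orange lever's raised grip, 28 mm from the pivot axis and 9.5 mm above the flank; turns with the lever, its x axis pointing from the pivot out along it. The grip is 24 mm long (16 to 40 mm from the pivot), 8 mm thick, and stands from 1.5 to 17.5 mm above the flank; at the pivot is a flat hub, 11 mm in radius, its top 5 to 7 mm above the flank.
- pendulum_lever (a joint): Lever angle, rad, growing clockwise seen from above: 0 at the open circle (stop; it leans 40 degrees from the battery direction to the D handle), 0.70 at the single dot (click; points at the battery, the saw's +y), 1.40 at the two dots (stop; 40 degrees to the sole plate). A sprung detent pulls it to the nearest of these; going over takes 3 to 5 N on the grip, then it jumps on.
- glue_bottle: White glue bottle with blue label and red nozzle, 60 mm across, 182 mm tall, loose, upright; origin at the centre of its base. Not to be disturbed.
- screw_jar: Jar with red lid, 72 mm across, 96 mm tall, loose, upright; origin at the centre of its base. Not to be disturbed.
- mallet: Carver's mallet of dark wood standing on its head, 86 mm across, 242 mm tall, loose; origin at the centre of its base. Not to be disturbed.
- board: Pine board with a pencil line, 95 x 300 x 28 mm (its x, y, z), lying loose on the bench beyond the blade; origin at the centre of its underside. Not to be disturbed.

How it is judged (in metres and radians):
On the way:
1. the fingers push the lever on past the first click (value of joint pendulum_lever above 0.82 rad and contact force between the fingers and jigsaw above 0.2 N).
At the end, for the whole second after the job is handed in: The pendulum lever rests at its second stop, by the two dots (above 1.3 of 1.4 rad); the jigsaw lies still and flat within 30 mm of where it lay; bottle, jar and mallet stand upright and they and the board are within 20 mm of where they were (value of joint pendulum_lever above 1.3 rad and linear speed of jigsaw below 0.01 m/s and distance of jigsaw from where it was at the start of the episode below 0.03 m and angle between each of jigsaw, glue_bottle, screw_jar, mallet's own z axis and vertical below 0.1 rad and distance of each of glue_bottle, screw_jar, mallet, board from where it was at the start of the episode below 0.02 m); the robot touches nothing.
It fails at once if the jigsaw is shoved away by more than 30 mm (distance of jigsaw from where it was at the start of the episode above 0.03 m).
It fails at once if the jigsaw is lifted or tipped (height (world z) of jigsaw above 0.012 m or angle between jigsaw's own z axis and vertical above 0.1 rad).
It fails at once if the bottle, jar, mallet or board is moved, lifted or knocked over (distance of any of glue_bottle, screw_jar, mallet, board from where it was at the start of the episode above 0.02 m or angle between any of glue_bottle, screw_jar, mallet's own z axis and vertical above 0.3 rad).
It also fails if it takes over 35 s, if anything falls off the work surface, if the arm or the gripper's body presses on something with over 40 N, if the wrist force passes 120 N, or if a joint passes its speed limit or range.

## Working session

There is one attempt and no reset: what is moved stays moved. The work goes in short steps, Python scripts to look and compute and a tool call to move; the robot and the scene stay as the last step left them, time stands still between calls to the robot, and variables do not carry over. Pictures are saved under pics/ and viewed, at most 10 in all, crops included, and the job is handed in when it is done.

Besides the shell and the picture viewer there is one more tool, called as name([rows], argument=value, ...), one row to a line, values as JSON. servo_tool: Moves the arm, as the interface text tells. Its arguments: {"type":"object","properties":{"moves":{"type":"array"},"grip_force":{"type":"number"}},"required":["moves"]}

```bash
mkdir -p pics
cat > h.py <<'E'
import numpy as np, cv2, pickle
from bench import get_state, grab_frame
def snap(n,tag):
    f=grab_frame(n); pickle.dump(f,open(f'pics/{tag}.pkl','wb'))
    cv2.imwrite(f'pics/{tag}.png',f['color'][:,:,::-1]); return f
def load(tag): return pickle.load(open(f'pics/{tag}.pkl','rb'))
def ray(f,uv):
    p=cv2.undistortPoints(np.array([[uv]],float),np.array(f['intrinsics']),np.array(f['dist_coeffs']))[0,0]
    T=np.array(f['pose']); return T[:3,3],T[:3,:3]@np.array([p[0],p[1],1])
def onz(f,uv,z):
    o,d=ray(f,uv); return o+d*(z-o[2])/d[2]
E
python3 - <<'E'
from h import *
a=snap('scene','s0');b=snap('side','d0')
for f in(a,b):print(np.round(f['pose'],2).tolist())
s=get_state();print(s)
E
```

```text
[[0.85, 0.3, -0.43, 896.87], [0.53, -0.52, 0.68, -506.17], [-0.02, -0.8, -0.6, 562.31], [0.0, 0.0, 0.0, 1.0]]
[[-0.83, -0.37, 0.42, 61.38], [-0.56, 0.55, -0.62, 718.08], [-0.0, -0.74, -0.67, 808.82], [0.0, 0.0, 0.0, 1.0]]
{'t': 0.1, 'joints': array([ 1.23483015,  0.68992048, -0.19457796,  1.56623732,  0.15734157,
        0.90251861, -0.21511063]), 'qd': array([-8.09167211e-04,  1.90778309e-05, -4.61518287e-04, -1.13087531e-03,
       -1.40836523e-03, -3.78467258e-04, -9.63825911e-04]), 'joint_efforts': array([-3.67593078e-03, -5.40600085e+01, -1.27165977e+00, -1.58986723e+01,
        9.33749252e-03,  4.34583562e-03, -7.98170447e-06]), 'ee_pos': array([ 225.65051953, -582.24435723,  247.55372062]), 'ee_rot': array([ 9.82944915e-01,  1.83898300e-01, -2.12984454e-04, -8.14674587e-04]), 'wrist_force': array([-0.09372972, -0.53084099,  0.260508  ]), 'wrist_torque': array([-0.02229636,  0.00378061, -0.04383925]), 'grasp_force': 0.0, 'opening': 85.16815336392247}
```

View pics/s0.png

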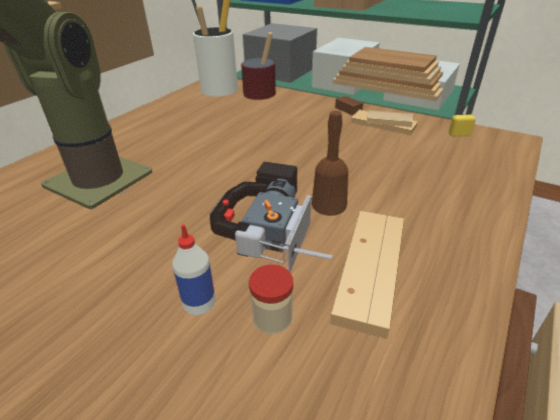

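View pics/d0.png

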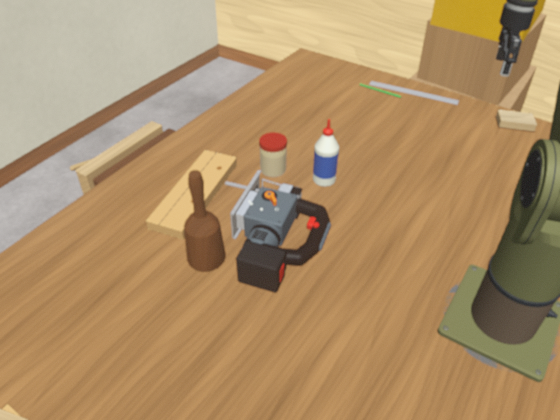

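The scene shows the saw at about (270,210) and the lever near (270,212). In the side view the lever is near (271,197). I'll enlarge both.

Run:
```python
from h import *
a=load('s0')['color'][190:240,240:315];b=load('d0')['color'][180:230,235:310]
r=lambda x:cv2.resize(x,None,fx=8,fy=5.9*8/8*1,interpolation=cv2.INTER_CUBIC)
r=lambda x:cv2.resize(x,None,fx=6,fy=6,interpolation=cv2.INTER_CUBIC)
cv2.imwrite('pics/c.png',np.vstack([r(a),r(b)])[:,:,::-1])
```

```text
(no output)
```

View pics/c.png

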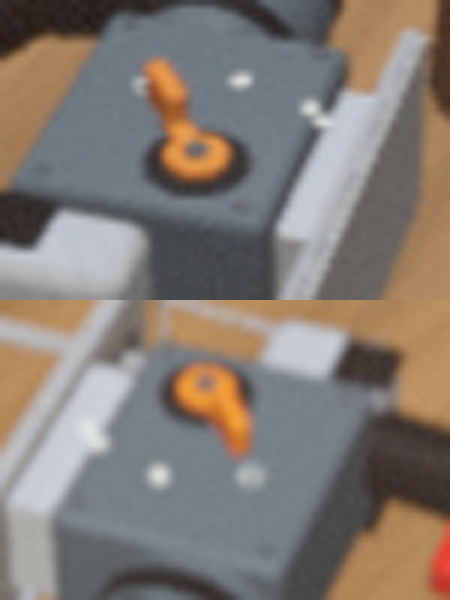

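Run:
```python
from h import *
def tri(u,v):
    (o1,d1),(o2,d2)=ray(a,u),ray(b,v)
    t=np.linalg.lstsq(np.c_[d1,-d2],o2-o1,rcond=None)[0]
    p,q=o1+d1*t[0],o2+d2*t[1];return ((p+q)/2).round(1),np.linalg.norm(p-q).round(1)
a,b=load('s0'),load('d0')
P={'hub':((272.8,215),(269.5,193.8),79),'mid':((280,203.3),(261.3,209.2),73),'open':((263.3,204.2),(276.7,209.2),73),'two':((292.7,209),(250.8,202.5),73)}
R={}
for k,(u,v,z) in P.items():
    p,q=onz(a,u,z),onz(b,v,z);R[k]=(p+q)/2
    print(k,p.round(1),q.round(1),tri(u,v))
for k in('open','mid','two'):
    d=R[k]-R['hub'];print(k,np.degrees(np.arctan2(d[1],d[0])),np.hypot(*d[:2]))
# others (base/top points)
print('bottle tip',tri((184,228),(328.5,123)),'jar lid',tri((271,278),(273,141)),'mallet top',tri((335,115),(196,174)))
R_=np.array(b['pose'])
```

```text
hub [552.4  16.1  79. ] [549.   18.5  79. ] (array([550.7,  17.4,  77.4]), np.float64(1.5))
mid [539.7  64.8  73. ] [538.4  66.1  73. ] (array([539. ,  65.5,  72.3]), np.float64(0.4))
open [510.7  44.2  73. ] [510.1  47.   73. ] (array([510.3,  45.7,  71.9]), np.float64(1.1))
two [573.2  60.7  73. ] [570.8  61.   73. ] (array([572.1,  60.8,  72.4]), np.float64(1.8))
open 144.8904008359125 49.24981536949753
mid 103.59333205100161 49.475791855605735
two 63.91395012994869 48.46322681971596
bottle tip (array([ 516.4, -183.6,  173. ]), np.float64(0.2)) jar lid (array([ 648.8, -142.3,   93.8]), np.float64(0.5)) mallet top (array([594. , 196.4, 233.2]), np.float64(1.1))
```

Heights, residuals and dot angles (144.9/103.6/63.9°, 40° apart) all agree: the pivot is at (551,17) and the saw's yaw is about 14°. Next I work out the approach in tool axes.

```bash
cat >> h.py <<'E'
from scipy.spatial.transform import Rotation as Ro
P=np.array([550.7,17.3])
def pose(phi,g,z,r=28):
    f=np.radians(phi);u=np.array([np.cos(f),np.sin(f)]);n=np.array([-u[1],u[0]])
    c=P+r*u+(15+g)*n; x=np.r_[-n,0];zz=np.array([0,0,-1.]);y=np.cross(zz,x)
    return np.r_[c,z],Ro.from_matrix(np.c_[x,y,zz])
def rel(p0,R0,p,R): return np.r_[R0.inv().apply(p-p0)/1000,(R0.inv()*R).as_rotvec()].round(4)
E
python3 - <<'E'
from h import *
s=get_state();p0,R0=s['ee_pos'],Ro.from_quat(s['ee_rot'])
for z in(290,150,96):print(rel(p0,R0,*pose(144.2,12,z)))
E
```

```text
[ 4.819e-01 -4.503e-01 -4.170e-02 -1.700e-03 -4.000e-04 -5.761e-01]
[ 4.819e-01 -4.501e-01  9.830e-02 -1.700e-03 -4.000e-04 -5.761e-01]
[ 4.819e-01 -4.500e-01  1.523e-01 -1.700e-03 -4.000e-04 -5.761e-01]
```

servo_tool([
  [255,0.02,-0.02,-0.04,0,0,0],
  [255,0.05,-0.047,-0.042,0,0,-0.05],
  [255,0.09,-0.084,-0.042,0,0,-0.1],
  [255,0.13,-0.121,-0.042,0,0,-0.15],
  [255,0.17,-0.159,-0.042,0,0,-0.2],
  [255,0.21,-0.196,-0.042,0,0,-0.25],
  [255,0.25,-0.234,-0.042,0,0,-0.3],
  [255,0.29,-0.271,-0.042,0,0,-0.35],
  [255,0.33,-0.308,-0.042,0,0,-0.4],
  [255,0.37,-0.346,-0.042,0,0,-0.45],
  [255,0.41,-0.383,-0.042,0,0,-0.5],
  [255,0.45,-0.42,-0.042,0,0,-0.55],
  [255,0.482,-0.45,-0.042,0,0,-0.576],
  [255,0.482,-0.45,-0.042,0,0,-0.576],
  [255,0.482,-0.45,-0.01,0,0,-0.576],
  [255,0.482,-0.45,0.03,0,0,-0.576],
  [255,0.482,-0.45,0.07,0,0,-0.576],
  [255,0.482,-0.45,0.1,0,0,-0.576],
  [255,0.482,-0.45,0.1,0,0,-0.576],
  [255,0.482,-0.45,0.1,0,0,-0.576],
])

```text
t: 2.1
ee_pos: [512.7, 11.1, 148.4]
ee_rot: [0.89, 0.456, -0.0, -0.0]
wrist_force: [1.0, -0.2, 0.4]
opening: -0.1
grasp_force: 0.0
```

Run:
```python
from h import *
s=get_state();p0,R0=s['ee_pos'],Ro.from_quat(s['ee_rot'])
print(s['t'],p0,R0.as_matrix().round(3).tolist(),s['joints'],s['wrist_force'],s['opening'])
print(rel(p0,R0,*pose(144.2,12,96)))
snap('wrist','w1')
```

```text
2.1 [512.65526844  11.14154101 148.44734287] [[0.585, 0.811, -0.001], [0.811, -0.585, -0.0], [-0.001, -0.001, -1.0]] [ 0.05268509  0.71021916 -0.2674322   1.99038446  0.37554953  0.48895333
 -1.11201059] [ 1.03629932 -0.17908756  0.36255328] -0.13050040255441508
[ 0.0003 -0.0007  0.0524 -0.0006  0.0005  0.0001]
```

View pics/w1.png

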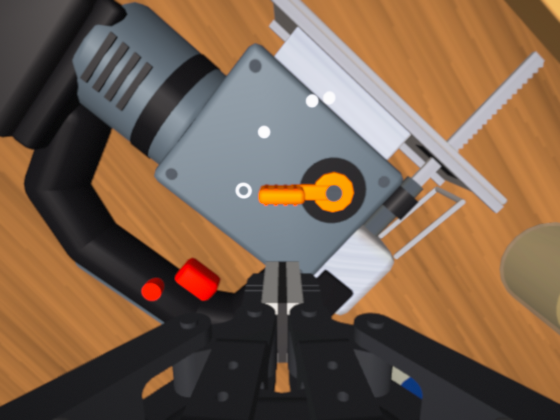

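The wrist view shows the hub at (334,193), the grip at about (281,195), the open circle at (244,190), and the closed fingertips at (282,265), on the pushing side.

Run:
```python
from h import *
f=load('w1')
h=onz(f,(334,193),79);print(h)
for n,uv,z in(('open',(244,190),73),('mid',(264,132),73),('two',(320.5,99.5),73),('gripend',(261,195),88)):
    p=onz(f,uv,z);d=p-h;print(n,p.round(1),np.degrees(np.arctan2(d[1],d[0])).round(1),np.hypot(*d[:2]).round(1))
s=get_state();p0,R0=s['ee_pos'],Ro.from_quat(s['ee_rot'])
for phi in (144.2,130,117,104,95,85,75,64,60): print(phi,rel(p0,R0,*pose(phi,0,96)))
```

```text
[550.7014457   17.63311708  79.        ]
open [511.4  46.4  73. ] 143.8 48.7
mid [538.9  65.   73. ] 104.0 48.8
two [572.1  61.1  73. ] 63.7 48.5
gripend [520.  41.  88.] 142.8 38.6
144.2 [ 0.0117 -0.0015  0.0534  0.0012 -0.0012 -0.0003]
130 [ 0.019  -0.0043  0.0534  0.0011 -0.0013  0.2476]
117 [ 0.0261 -0.0052  0.0534  0.0009 -0.0014  0.4745]
104 [ 0.0333 -0.0045  0.0534  0.0008 -0.0016  0.7014]
95 [ 3.810e-02 -3.100e-03  5.340e-02  7.000e-04 -1.600e-03  8.584e-01]
85 [ 4.300e-02 -7.000e-04  5.340e-02  5.000e-04 -1.700e-03  1.033e+00]
75 [ 4.7500e-02  2.6000e-03  5.3400e-02  4.0000e-04 -1.8000e-03  1.2075e+00]
64 [ 5.1700e-02  7.0000e-03  5.3400e-02  2.0000e-04 -1.8000e-03  1.3995e+00]
60 [ 5.3000e-02  8.8000e-03  5.3400e-02  2.0000e-04 -1.9000e-03  1.4693e+00]
```

Three cameras agree to within 1 mm. I'll descend beside the lever.

servo_tool([
  [255,0,0,0.025,0,0,0],
  [255,0,0,0.042,0,0,0],
  [255,0,0,0.052,0,0,0],
  [255,0,0,0.052,0,0,0],
  [255,0.006,-0.001,0.052,0,0,0],
  [255,0.012,-0.0015,0.052,0,0,0],
  [255,0.012,-0.0015,0.052,0,0,0],
])

```text
t: 2.85
ee_pos: [519.2, 22.0, 97.1]
ee_rot: [0.89, 0.456, 0.0, 0.0]
wrist_force: [-0.7, -1.8, 1.9]
opening: -0.0
grasp_force: 1.2
```

servo_tool([
  [255,0.0037,-0.0015,0,0,0,0.125],
  [255,0.0073,-0.0028,0,0,0,0.25],
  [255,0.011,-0.0034,0,0,0,0.36],
  [255,0.0144,-0.0037,0,0,0,0.475],
  [255,0.018,-0.0035,0,0,0,0.59],
  [255,0.0216,-0.003,0,0,0,0.7],
  [255,0.024,-0.0024,0,0,0,0.78],
  [255,0.0264,-0.0016,0,0,0,0.86],
  [255,0.0264,-0.0016,0,0,0,0.86],
])

```text
t: 3.75
ee_pos: [532.1, 44.5, 96.5]
ee_rot: [0.999, 0.043, -0.0, -0.0]
wrist_force: [-2.5, 0.6, 0.6]
opening: -0.1
grasp_force: 1.0
```

Run:
```python
from h import *
s=get_state();p0,R0=s['ee_pos'],Ro.from_quat(s['ee_rot'])
print(s['t'],p0,s['wrist_force'])
for phi in (95,85,75,64,60): print(phi,rel(p0,R0,*pose(phi,0,97)))
snap('wrist','w2')
```

```text
3.75 [532.08116181  44.52341772  96.4920629 ] [-2.51406504  0.60762397  0.62461517]
95 [ 0.0012  0.0007 -0.0005 -0.0002  0.001  -0.0009]
85 [ 6.300e-03 -1.400e-03 -5.000e-04 -1.000e-04  1.000e-03  1.736e-01]
75 [ 0.0117 -0.0027 -0.0005  0.      0.001   0.3481]
64 [ 1.770e-02 -3.000e-03 -5.000e-04  1.000e-04  1.000e-03  5.401e-01]
60 [ 1.990e-02 -2.800e-03 -5.000e-04  1.000e-04  1.000e-03  6.099e-01]
```

View pics/w2.png

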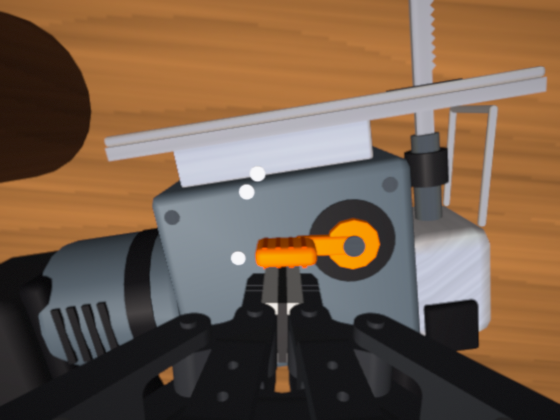

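The lever, with its hub at (354,245) and grip at about (287,252), is just past the single dot at (238,258) and in contact with the fingertips. I'll continue to the stop.

servo_tool([
  [255,0.004,-0.0005,0,0,0,0.09],
  [255,0.007,-0.0014,0,0,0,0.18],
  [255,0.01,-0.0022,0,0,0,0.27],
  [255,0.013,-0.0028,0,0,0,0.36],
  [255,0.016,-0.003,0,0,0,0.45],
  [255,0.018,-0.003,0,0,0,0.54],
  [255,0.018,-0.003,0,0,0,0.54],
])

```text
t: 4.5
ee_pos: [550.1, 49.4, 96.4]
ee_rot: [0.975, -0.224, -0.0, -0.0]
wrist_force: [-1.6, 1.7, 1.7]
opening: 0.3
grasp_force: 1.2
```

Run:
```python
from h import *
s=get_state();p0,R0=s['ee_pos'],Ro.from_quat(s['ee_rot'])
print(s['t'],p0,s['wrist_force'])
for phi in (64,60): print(phi,rel(p0,R0,*pose(phi,0,97)))
snap('wrist','w3')
```

```text
4.5 [550.11820973  49.44934626  96.35221207] [-1.64454925  1.72693208  1.66366893]
64 [-0.0004  0.0006 -0.0006 -0.0006  0.0007  0.0017]
60 [ 0.0016 -0.0003 -0.0006 -0.0006  0.0007  0.0716]
```

View pics/w3.png

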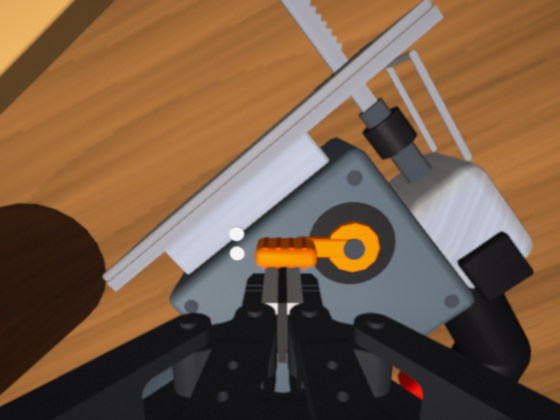

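The lever (hub at (354,248), grip at (287,252)) now points at the two dots (237,235)/(237,254). I'll back off, rise and check.

servo_tool([
  [255,-0.006,0,0,0,0,0],
  [255,-0.012,0,0,0,0,0],
  [255,-0.012,0,0,0,0,0],
  [255,-0.012,0,-0.03,0,0,0],
  [255,-0.012,0,-0.07,0,0,0],
  [255,-0.012,0,-0.1,0,0,0],
  [255,-0.012,0,-0.1,0,0,0],
  [255,-0.012,0,-0.1,0,0,0],
])

```text
t: 5.35
ee_pos: [539.9, 53.7, 196.8]
ee_rot: [0.974, -0.225, 0.001, -0.0]
wrist_force: [-1.1, 0.6, -0.4]
opening: 0.3
grasp_force: 0.0
```

Run:
```python
from h import *
s=get_state();print(s['t'],s['ee_pos'],s['wrist_force'])
snap('wrist','w4')
```

```text
5.35 [539.88605783  53.71468585 196.8059154 ] [-1.06564749  0.61993467 -0.35797099]
```

View pics/w4.png

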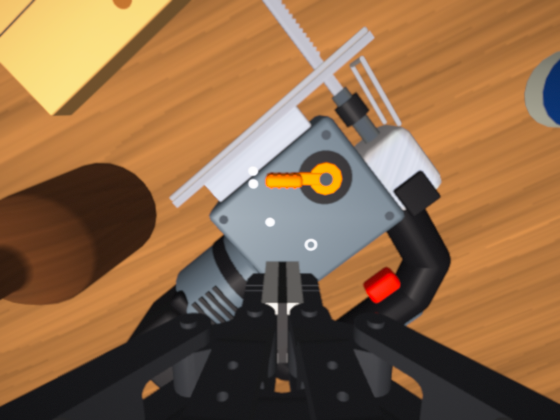

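Lever hub is at (326,179) and the grip end at (267,181), pointing between the two dots (253,171)/(253,184). I'll check the angle and the saw's position.

Run:
```python
from h import *
f=load('w4')
h=onz(f,(326,179),79);print(h)
for n,uv,z in(('open',(311,244.5),73),('mid',(270,222),73),('two',(253,177.5),73),('gripend',(267,180.5),88)):
    p=onz(f,uv,z);d=p-h;print(n,p.round(1),np.degrees(np.arctan2(d[1],d[0])).round(1),np.hypot(*d[:2]).round(1))
```

```text
[550.11213444  17.46721784  79.        ]
open [510.4  46.2  73. ] 144.1 49.0
mid [538.2  65.   73. ] 104.1 49.0
two [571.4  61.3  73. ] 64.1 48.7
gripend [567.6  51.9  88. ] 63.0 38.6
```

The lever is at 63° against 64° for the two-dot stop, the saw hasn't moved (<1 mm), and the hand is clear.

```bash
python3 -c "
from bench import job_done
print(job_done())"
```

```text
the job is handed in; nothing more can be done
None
```

The pendulum lever is clicked in at the two dots, the saw moved less than 1 mm, the gripper is clear, and the job was handed in at about 5.4 s with no verdict returned.

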